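# Close the colour pots of the carpet designer's table

### The arm

A 6-joint arm with a two-finger parallel gripper is mounted at the origin on the work surface. World frame = base frame: x ahead of the robot, y to its left, z up, the work surface at z = 0. Lengths are in m, angles in rad, forces in N, time in s.
With the tool pointing down it reaches from about 0.25 to 0.725 m from the base axis. Payload 4 kg.
Tool frame: the origin (TCP) lies on the front face of the gripper's body, between the roots of the fingers; the fingertips stand 73 mm ahead of it and the grasp point (between the pads) lies bot.tcp_to_grasp ahead of it (bot.tcp_to_grasp is the distance from the TCP to the grasp point, in m); z points along the fingers, y is the line along which they close (so a half turn about z gives the same grasp; the last joint's range is limited). The gripper opens to 85 mm and grips with 20 to 120 N. Pads are 22 mm wide; open, the fingers measure 114 mm over their backs; the gripper's body (76 mm by 85 mm) begins 54 mm behind the grasp point. The pads swing forward as they close: fully open they stand 13 mm farther back than shut.
Start: joints at [0, 0.241, 0.005, 1.335, 0, 1.571], TCP at [0.5, -0, 0.304] pointing down, gripper open.
Joint ranges: [-2.72, 2.72], [-1.05, 1.87], [-1.09, 1.28], [-1.99, 2.15], [-1.42, 1.44], [-3.14, 3.14]. Speed limits (rad/s): [2.79, 2.79, 3.14, 3.14, 3.14, 3.14].

### API

Orientations are given as a unit quaternion [x, y, z, w].
In Python, from workcell import bot gives the robot as it stands.
- The arm moves only by the shell command python3 -m jog 'ROWS' [OPENING]. ROWS is JSON, one flat list of numbers, 6 for each row, row after row: the shift along the world's x, y, z scaled (see below), then the turn, a rotation vector about the world's x, y, z scaled (see below). In form: [tx, ty, tz, wx, wy, wz, tx, ty, tz, wx, wy, wz, ...]. A call has 1 to 10 rows; each row is the pose to reach, as a shift and turn from the pose commanded when the call began; what a row does not reach only later rows make up. The controller multiplies each number of a shift by 800 mm and each number of a turn by 2 rad. A row lasts 1/12 s, in which the tool goes at most 41.7 mm and 7.16 degrees, less where a joint would pass 70% of its speed; a pose out of reach is approached as far as the arm can. A call with a number of a shift or a turn outside -1 to 1 is refused whole. A call with a gripper value outside its range is refused whole. OPENING is the opening, from -1 (shut) to 1 (fully open), set as the call begins (- or left out, the last holds). The fingers move at their own pace and stop on an object; the grip force is fixed at half the most. Time passes only in rows, so rows that repeat a pose let the fingers close. It gives the time, the measured TCP pose, the force, the opening and the grip force at its end, in the units of the state.
- bot.get_obs(): the state, without advancing time (a new reading comes with each control period).
- bot.camera(name): name is "scene" or "side" or "wrist"; returns (picture, depth): 420x560x3 uint8, red, green, blue; 420x560 float32, m along the optical axis (not along the pixel's ray), 0 where there is no reading.
- bot.calibration(name): a dict with "intrinsics" (3x3 intrinsics, pixels), "pose" (4x4, takes a point from camera to world coordinates). Camera axes: x right, y up, looking along -z (the intrinsics and any distortion apply to the point x, -y, -z); pixel columns grow to the right and rows downward; lengths in m; the calibration is good to about 2 mm. A picture is of the moment at which its call begins: read the wrist's pose just before it. calibration takes no time and is no camera call; for the wrist camera it gives the pose at the moment of the call.
- bot.job_done(): hands the job in; it is judged then, once.
Trained networks look in the newest picture that a camera, given by its name, has taken for a name from the list of things; names that differ only in an ending like _2 or _b are one class to them, and where a whole thing is asked for, a point or a joint stands for the part that bears it (a point fixed in the world has none). Each returns a list of dicts, best first, with "confidence" (0 to 1); they miss things now and then, are a little off and sometimes report something else, mostly with a low value. They report only what shows in the picture. A call takes as long as a camera call. They do not tell look-alikes from the thing itself.
- bot.find_in(label, camera): "at" ([x, y, z] in m, in the coordinates of the camera as it stood for that picture, good to about 4 mm: the middle of the surface that is visible of it).
- bot.tip_of(label, camera): "at" ([x, y, z] in m, in the coordinates of the camera as it stood for that picture, good to about 4 mm: a listed point, or the origin of a listed thing).
The state is a dict: "clock": time; "joint_pos": joint angles; "joint_vel": joint speeds; "tau": joint torques, N m; "eef_pos": TCP position; "tool_rot": TCP orientation; "ft_force": force on the tool from outside, world axes, zero at the start; "ft_torque": the same for the moment, N m; "grip_width": finger opening in m; "grasp_force": force on a finger pad.
Only numpy, scipy, OpenCV 4.12 (cv2) and the standard library are available. Lean on these libraries where they do the work, as an engineer would, in place of code of your own. Each camera call takes 0.05 s, during which the arm holds its last target. There are 200 camera calls.

### The job

Work is over for the day: put the four knobbed porcelain lids back on the four open colour pots, each on the pot it was made for by size, sitting flat with its plug fully down in the mouth. Leave the pots standing where they are, and do not move the mixing saucer or the ink bottle.

Things in the scene. Friction and masses are not known exactly. Their poses are not given: they have to be found in the camera images.
- lid_a_knob (a point): The smallest of four white porcelain lids, about 30 g, lying right way up: round flange 48 mm across, 5 mm thick; on it an upright knob 16 mm in diameter, 20 mm tall; under it a plug 7 mm deep tapering from 32 to 26 mm across. 32 mm high in all. The point is the knob's centre, half-way up: 22 mm above the plug's underside, 15 mm above the flange's underside. z is up.
- lid_b_knob (a point): The second smallest of four white porcelain lids, about 45 g, lying right way up: round flange 60 mm across, 5 mm thick; on it an upright knob 16 mm in diameter, 20 mm tall; under it a plug 7 mm deep tapering from 44 to 38 mm across. 32 mm high in all. The point is the knob's centre, half-way up: 22 mm above the plug's underside, 15 mm above the flange's underside. z is up.
- lid_c_knob (a point): The second largest of four white porcelain lids, about 70 g, lying right way up: round flange 74 mm across, 5 mm thick; on it an upright knob 16 mm in diameter, 20 mm tall; under it a plug 7 mm deep tapering from 58 to 52 mm across. 32 mm high in all. The point is the knob's centre, half-way up: 22 mm above the plug's underside, 15 mm above the flange's underside. z is up.
- lid_d_knob (a point): The largest of four white porcelain lids, about 100 g, lying right way up: round flange 88 mm across, 5 mm thick; on it an upright knob 16 mm in diameter, 20 mm tall; under it a plug 7 mm deep tapering from 72 to 66 mm across. 32 mm high in all. The point is the knob's centre, half-way up: 22 mm above the plug's underside, 15 mm above the flange's underside. z is up.
- pot_a_mouth (a point): The smallest of four open round white porcelain colour pots (dry cake of colour in the bottom): 46 mm across, 34 mm tall, mouth 38 mm across, 80 g, loose on the table. The point is the centre of the mouth, level with the rim; z is up. Takes the smallest lid; when that is on, its knob's centre is 15 mm above this point. Smaller lids fall in, bigger ones do not enter.
- pot_b_mouth (a point): The second smallest of four open round white porcelain colour pots (dry cake of colour in the bottom): 58 mm across, 38 mm tall, mouth 50 mm across, 120 g, loose on the table. The point is the centre of the mouth, level with the rim; z is up. Takes the second smallest lid; when that is on, its knob's centre is 15 mm above this point. Smaller lids fall in, bigger ones do not enter.
- pot_c_mouth (a point): The second largest of four open round white porcelain colour pots (dry cake of colour in the bottom): 72 mm across, 42 mm tall, mouth 64 mm across, 170 g, loose on the table. The point is the centre of the mouth, level with the rim; z is up. Takes the second largest lid; when that is on, its knob's centre is 15 mm above this point. Smaller lids fall in, bigger ones do not enter.
- pot_d_mouth (a point): The largest of four open round white porcelain colour pots (dry cake of colour in the bottom): 86 mm across, 46 mm tall, mouth 78 mm across, 240 g, loose on the table. The point is the centre of the mouth, level with the rim; z is up. Takes the largest lid; when that is on, its knob's centre is 15 mm above this point. Smaller lids fall in, bigger ones do not enter.
- saucer_center (a point): A shallow white porcelain mixing saucer without a knob, 88 mm across and 12 mm high; not a lid, it stays where it is. The point is on its axis, 6 mm above the table.
- ink_bottle_center (a point): A small dark ink bottle with a black cap and a pale label, 39 mm in diameter and 48 mm tall, loose on the table; it stays where it is, upright. The point is on its axis, 24 mm above the table. (Also about: a tape roll, an eraser, a sharpener and a brass paperweight, all less than 20 mm high.)
Mind the look-alikes: they are no part of the job. What is shaped like the part that bears lid_b_knob but orange is not meant. Leave any green look-alike of the part that bears pot_a_mouth alone.

How it is judged:
At the end, for the whole second after the job is handed in: Each of the four lids is on the pot of its own size: its axis within 6 mm of the pot's, fully down (knob centre 12 to 18 mm above the rim), lid and pot upright within 0.08 rad; pots, saucer and ink bottle are within 30 mm of where they stood, the ink bottle upright; all is released and at rest (horizontal distance between lid_a_knob and pot_a_mouth below 0.006 m and z of lid_a_knob in the frame of pot_a_mouth between 0.012 and 0.018 m and angle between each of lid_a_knob, pot_a_mouth, lid_b_knob, pot_b_mouth, lid_c_knob, pot_c_mouth, lid_d_knob, pot_d_mouth's own z axis and vertical below 0.08 rad and distance of each of pot_a_mouth, pot_b_mouth, pot_c_mouth, pot_d_mouth, saucer_center, ink_bottle_center from where it was at the start of the episode below 0.03 m and linear speed of each of lid_a, pot_a, lid_b, pot_b, lid_c, pot_c, lid_d, pot_d below 0.02 m/s and horizontal distance between lid_b_knob and pot_b_mouth below 0.006 m and z of lid_b_knob in the frame of pot_b_mouth between 0.012 and 0.018 m and horizontal distance between lid_c_knob and pot_c_mouth below 0.006 m and z of lid_c_knob in the frame of pot_c_mouth between 0.012 and 0.018 m and horizontal distance between lid_d_knob and pot_d_mouth below 0.006 m and z of lid_d_knob in the frame of pot_d_mouth between 0.012 and 0.018 m and angle between ink_bottle_center's own z axis and vertical below 0.1 rad); the robot touches nothing.
It fails at once if a pot is tipped or pushed more than 30 mm from its place (distance of any of pot_a_mouth, pot_b_mouth, pot_c_mouth, pot_d_mouth from where it was at the start of the episode above 0.03 m or angle between any of pot_a_mouth, pot_b_mouth, pot_c_mouth, pot_d_mouth's own z axis and vertical above 0.35 rad).
It fails at once if the ink bottle is knocked over or pushed more than 30 mm (distance of ink_bottle_center from where it was at the start of the episode above 0.03 m or angle between ink_bottle_center's own z axis and vertical above 0.35 rad).
It fails at once if the saucer is pushed or carried more than 30 mm (distance of saucer_center from where it was at the start of the episode above 0.03 m).
It also fails if it takes over 112 s, if anything falls off the work surface, if the arm or the gripper's body presses on something with over 40 N, if the wrist force passes 120 N, or if a joint passes its speed limit or range.

## Working session

There is one attempt and no reset: what is moved stays moved. The work goes in short steps, Python scripts to look and compute and a shell command to move; the robot and the scene stay as the last step left them, time stands still between calls to the robot, and variables do not carry over. Pictures are saved under pics/ and viewed, at most 14 in all, crops included, and the job is handed in when it is done.

```bash
ls; mkdir -p pics; cat > h.py <<'E'
import numpy as np, cv2
from workcell import bot
def shot(n,f):
    T=bot.calibration(n); im,d=bot.camera(n); cv2.imwrite('pics/'+f,im[:,:,::-1]); return im,d,T
def cloud(d,c):
    K=c['intrinsics'];T=np.array(c['pose']);v,u=np.indices(d.shape)
    p=np.stack([(u-K[0][2])/K[0][0]*d,-(v-K[1][2])/K[1][1]*d,-d],-1)
    return p@T[:3,:3].T+T[:3,3]
def pix(P,c):
    K=np.array(c['intrinsics']);T=np.array(c['pose']);q=T[:3,:3].T@(np.array(P)-T[:3,3]);q=q*[1,-1,-1];q=K@q;return (q[:2]/q[2]).round().astype(int)
def w(at,c):
    T=np.array(c['pose']);return T[:3,:3]@np.array(at)+T[:3,3]
E
python3 - <<'E'
from h import *
o=bot.get_obs();print(o['clock'],o['eef_pos'],o['tool_rot'],bot.tcp_to_grasp)
for n in ['scene','side']:
    im,d,c=shot(n,n+'0.png');print(n,c.keys(),np.round(c['pose'],2).tolist(),d.shape)
    for l in ['lid_a_knob','pot_a_mouth','saucer_center','ink_bottle_center']:
        for r in bot.tip_of(l,n):
            p=w(r['at'],c);print(l,round(r['confidence'],2),p.round(3),pix(p,c))
E
```

```text
pics
0.0 [4.99528701e-01 1.69577056e-05 3.03015017e-01] [ 0.7071037   0.70710909 -0.0007292  -0.00074345] 0.0539
scene dict_keys(['intrinsics', 'pose']) [[-0.07, -0.85, 0.52, 1.12], [1.0, -0.06, 0.04, 0.05], [0.0, 0.52, 0.85, 0.96], [0.0, 0.0, 0.0, 1.0]] (420, 560)
lid_a_knob 0.84 [ 0.448 -0.098  0.021] [240 166]
pot_a_mouth 0.58 [0.628 0.224 0.037] [378 238]
pot_a_mouth 0.56 [0.717 0.239 0.037] [386 276]
pot_a_mouth 0.56 [0.671 0.313 0.032] [420 260]
saucer_center 0.62 [ 0.504 -0.41   0.009] [107 180]
ink_bottle_center 0.83 [ 0.58  -0.105  0.024] [229 212]
side dict_keys(['intrinsics', 'pose']) [[0.95, 0.22, -0.21, 0.34], [-0.31, 0.71, -0.64, -0.69], [0.01, 0.67, 0.74, 0.87], [0.0, 0.0, 0.0, 1.0]] (420, 560)
lid_a_knob 0.78 [ 0.449 -0.093  0.022] [244 263]
lid_a_knob 0.5 [0.628 0.222 0.034] [278 157]
pot_a_mouth 0.42 [0.672 0.309 0.03 ] [283 136]
saucer_center 0.88 [ 0.502 -0.406  0.007] [314 391]
ink_bottle_center 0.61 [ 0.586 -0.107  0.026] [303 252]
```

View pics/scene0.png

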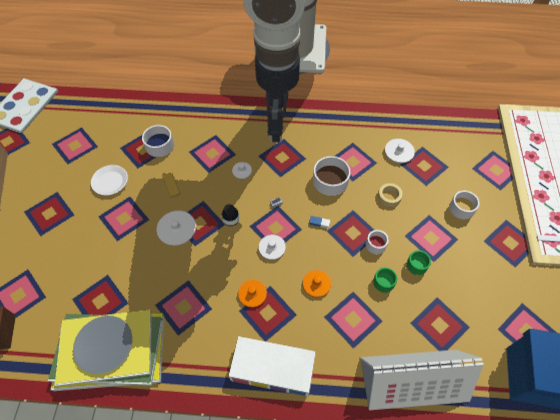

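```bash
python3 - <<'E'
from h import *
for n in ['scene','side']:
    im,d,c=shot(n,n+'1.png')
    for l in ['lid_b_knob','lid_c_knob','lid_d_knob','pot_b_mouth','pot_c_mouth','pot_d_mouth']:
        for r in bot.tip_of(l,n):
            p=w(r['at'],c);print(l,round(r['confidence'],2),p.round(3),pix(p,c))
    P=cloud(d,c);np.savez(n+'.npz',P=P,im=im)
E
```

```text
lid_b_knob 0.82 [ 0.761 -0.033  0.026] [252 290]
lid_b_knob 0.74 [0.733 0.101 0.02 ] [318 283]
lid_b_knob 0.57 [ 0.653 -0.005  0.025] [271 244]
lid_c_knob 0.87 [0.366 0.29  0.023] [400 148]
lid_d_knob 0.79 [ 0.618 -0.223  0.02 ] [175 224]
pot_b_mouth 0.66 [0.518 0.425 0.038] [466 200]
pot_c_mouth 0.92 [ 0.385 -0.311  0.043] [155 134]
pot_d_mouth 0.66 [0.462 0.119 0.047] [331 170]
pot_d_mouth 0.36 [0.518 0.426 0.035] [466 201]
lid_b_knob 0.87 [0.731 0.096 0.024] [329 181]
lid_b_knob 0.86 [ 0.763 -0.033  0.021] [360 214]
lid_b_knob 0.79 [ 0.653 -0.008  0.024] [315 216]
lid_c_knob 0.73 [0.365 0.287 0.022] [180 163]
lid_d_knob 0.88 [ 0.613 -0.227  0.022] [334 293]
pot_b_mouth 0.5 [0.518 0.422 0.045] [223 119]
pot_c_mouth 0.59 [ 0.387 -0.314  0.038] [242 357]
pot_d_mouth 0.76 [0.465 0.119 0.047] [229 191]
```

The scene: white lids at (241,170) a, (271,246) b, (400,150) c, (176,227) d. White pots at (377,241) a, (465,204) b, (157,140) c, (332,176) d. Look-alikes are the orange lids at (252,293) and (317,283), the green pots at (386,279) and (419,262), and the knobless saucer at (109,180). I pick the white ones, then check them in a crop and by depth.

```bash
python3 - <<'E'
from h import *
G=dict(la=(.449,-.095,0.032),lb=(.653,-.006,.032),lc=(.366,.289,.032),ld=(.616,-.225,.032),pa=(.628,.223,.034),pb=(.518,.424,.038),pc=(.386,-.312,.042),pd=(.463,.119,.046))
R=dict(la=24,lb=30,lc=37,ld=44,pa=21,pb=27,pc=34,pd=41)
from scipy.optimize import least_squares
for n in ['scene','side']:
    P=np.load(n+'.npz')['P']
    for k,g in G.items():
        r=np.hypot(P[...,0]-g[0],P[...,1]-g[1])
        if k[0]=='l':
            q=P[(r<.02)&(P[...,2]>.026)&(P[...,2]<.045)]; f=P[(r<.055)&(P[...,2]>.006)&(P[...,2]<.018)]
            print(n,k,len(q),q.mean(0).round(4),'flange mid',((f.min(0)+f.max(0))/2).round(4),'size',np.ptp(f,0).round(3))
        else:
            q=P[(r<.055)&(abs(P[...,2]-g[2])<.004)]
            s=least_squares(lambda x:np.hypot(q[:,0]-x[0],q[:,1]-x[1])-R[k]/1000,g[:2],loss='soft_l1',f_scale=.002)
            s3=least_squares(lambda x:np.hypot(q[:,0]-x[0],q[:,1]-x[1])-x[2],[*g[:2],.03],loss='soft_l1',f_scale=.002)
            print(n,k,len(q),s.x.round(4),'R',s3.x.round(4),q[:,2].mean().round(4))
im=cv2.imread('pics/scene0.png');cv2.imwrite('pics/crop.png',cv2.resize(im[120:310,100:500],(800,380),interpolation=cv2.INTER_CUBIC))
E
```

```text
scene la 37 [ 0.4544 -0.0934  0.0306] flange mid [ 0.4517 -0.0938  0.0118] size [0.051 0.047 0.01 ]
scene lb 43 [ 0.655  -0.0035  0.0315] flange mid [ 0.6535 -0.0108  0.0117] size [0.061 0.074 0.011]
scene lc 31 [0.3659 0.2884 0.031 ] flange mid [0.3629 0.29   0.0118] size [0.08  0.072 0.012]
scene ld 40 [ 0.6227 -0.2219  0.0309] flange mid [ 0.6214 -0.222   0.0118] size [0.088 0.087 0.011]
scene pa 119 [0.6298 0.2243] R [0.6299 0.2243 0.0209] 0.0332
scene pb 159 [0.5211 0.4247] R [0.5211 0.4248 0.0267] 0.0373
scene pc 147 [ 0.3897 -0.3084] R [ 0.3897 -0.3084  0.0338] 0.0407
scene pd 207 [0.4654 0.1206] R [0.4654 0.1206 0.0407] 0.0453
side la 37 [ 0.4506 -0.097   0.0306] flange mid [ 0.4511 -0.0966  0.0119] size [0.047 0.046 0.011]
side lb 30 [ 0.651  -0.0075  0.0302] flange mid [ 0.6517 -0.007   0.0118] size [0.059 0.059 0.011]
side lc 24 [0.3635 0.2845 0.0299] flange mid [0.3629 0.2862 0.0119] size [0.073 0.078 0.012]
side ld 43 [ 0.6184 -0.2259  0.0309] flange mid [ 0.62   -0.2238  0.0121] size [0.089 0.089 0.011]
side pa 46 [0.6269 0.2212] R [0.6269 0.2212 0.0209] 0.0325
side pb 16 [0.5187 0.4221] R [0.5186 0.4221 0.027 ] 0.036
side pc 253 [ 0.3871 -0.3115] R [ 0.3871 -0.3115  0.0337] 0.0412
side pd 149 [0.4625 0.1178] R [0.4625 0.1177 0.0409] 0.0446
```

View pics/crop.png

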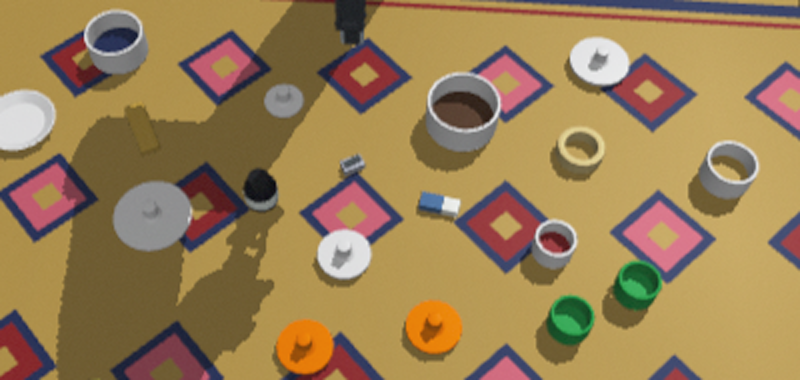

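The crop shows white lids a (284,100), b (344,254), c (599,61) and d (151,214) and white pots a (554,243), b (729,169), c (116,41) and d (463,112). All are clearly distinct from the orange and green look-alikes, and the depth sizes agree. I'm moving above lid a.

```bash
python3 -m jog '[-0.06,-0.119,-0.2,0,0,0,-0.06,-0.119,-0.2,0,0,0,-0.06,-0.119,-0.2,0,0,0,-0.06,-0.119,-0.2,0,0,0,-0.06,-0.119,-0.2,0,0,0,-0.06,-0.119,-0.2,0,0,0,-0.06,-0.119,-0.2,0,0,0,-0.06,-0.119,-0.2,0,0,0]' -0.15; python3 - <<'E'
from h import *
o=bot.get_obs();print(o['clock'],o['eef_pos'],o['grip_width'],bot.tcp_to_grasp)
im,d,c=shot('wrist','w0.png');T=np.array(c['pose']);print(T.round(3).tolist())
P=cloud(d,c);np.savez('w0.npz',P=P,d=d)
m=(d>0)&(P[...,2]>.04)
print(m.sum(),P[m].min(0),P[m].max(0))
r=np.hypot(P[...,0]-.4515,P[...,1]+.0952);q=P[(r<.02)&(P[...,2]>.026)&(P[...,2]<.045)];print(len(q),q.mean(0))
E
```

```text
clock: 1.87
eef_pos: [0.4534, -0.0951, 0.1451]
tool_rot: [0.707, 0.707, 0.001, 0.001]
ft_force: [0.4, 0.1, 1.0]
grip_width: 0.0365
grasp_force: 0.0
1.8667 [ 0.45337102 -0.09512483  0.14511132] 0.036451507147071606 0.0539
[[1.0, 0.0, -0.002, 0.453], [0.0, 0.953, 0.303, -0.016], [0.002, -0.303, 0.953, 0.215], [0.0, 0.0, 0.0, 1.0]]
40672 [ 0.38966908 -0.11454505  0.04000745] [ 0.59668902 -0.07317649  0.16750755]
481 [ 0.45300964 -0.09143959  0.0308675 ]
```

View pics/w0.png

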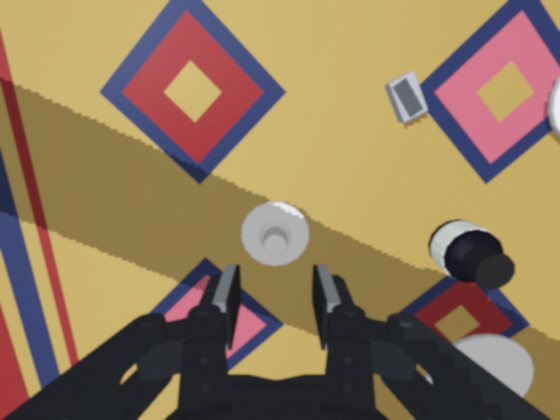

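The wrist view shows lid a's knob at (275,240), roughly centred between the fingertips at (230,270) and (322,270), with the ink bottle at (475,255). Next I measure the fingertip height.

```bash
python3 - <<'E'
from h import *
P=np.load('w0.npz')['P']
m=(P[...,2]>.05)&(abs(P[...,0]-.4534)<.06)
q=P[m];print(np.percentile(q[:,2],[0,1,3,5,10,50]))
t=q[q[:,2]<q[:,2].min()+.008];print(t.min(0),t.max(0))
r=np.hypot(P[...,0]-.4534,P[...,1]+.093)
f=P[(r<.04)&(P[...,2]>.006)&(P[...,2]<.018)];print(f.min(0),f.max(0),(f.min(0)+f.max(0))/2)
k=P[(r<.03)&(P[...,2]>.029)&(P[...,2]<.036)];print(len(k),k.mean(0),(k.min(0)+k.max(0))/2)
E
```

```text
[0.07281155 0.08287874 0.09244576 0.10061761 0.116492   0.1447094 ]
[ 0.4239315  -0.10506058  0.07281155] [ 0.48402705 -0.08252761  0.08077555]
[ 0.42925634 -0.1159499   0.00758794] [ 0.47635112 -0.06871241  0.01768428] [ 0.45280373 -0.09233115  0.01263611]
443 [ 0.45298966 -0.09184383  0.03116036] [ 0.45314662 -0.09227823  0.03114216]
```

```bash
python3 -m jog '[0,0.0025,-0.035,0,0,0,0,0.0025,-0.068,0,0,0,0,0.0025,-0.068,0,0,0,0,0.0025,-0.068,0,0,0]' && python3 -m jog '[0,0,0,0,0,0,0,0,0,0,0,0,0,0,0,0,0,0,0,0,0,0,0,0,0,0,0,0,0,0,0,0,0,0,0,0,0,0,0,0,0,0]' -1
```

```text
clock: 2.25
eef_pos: [0.4523, -0.0925, 0.09]
tool_rot: [0.707, 0.708, -0.0, -0.0]
ft_force: [-0.4, -0.3, 0.4]
grip_width: 0.0364
grasp_force: 0.0
clock: 2.83
eef_pos: [0.4536, -0.0933, 0.0915]
tool_rot: [0.707, 0.707, 0.002, 0.002]
ft_force: [0.1, 0.9, 6.1]
grip_width: 0.0125
grasp_force: 58.6
```

```bash
python3 -m jog '[0,0,0.02,0,0,0,0,0,0.06,0,0,0,0,0,0.12,0,0,0,0,0,0.12,0,0,0,0,0,0.12,0,0,0]'; python3 - <<'E'
from h import *
im,d,c=shot('wrist','w1.png');P=cloud(d,c);np.savez('w1.npz',P=P)
E
```

```text
clock: 3.25
eef_pos: [0.4545, -0.0938, 0.1894]
tool_rot: [0.707, 0.707, 0.002, 0.004]
ft_force: [-0.0, 0.4, -0.0]
grip_width: 0.0128
grasp_force: 58.6
```

View pics/w1.png

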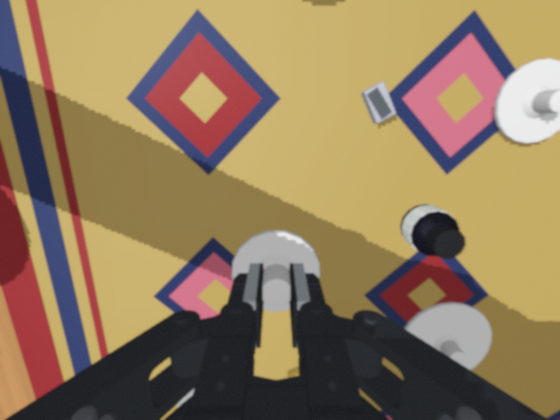

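The wrist view shows the lid held level at (275,265). I'll stop 60 mm short of pot a and measure both in one picture.

```bash
cat > meas.py <<'E'
import sys
from h import *
from scipy.optimize import least_squares
POT=dict(a=(.6284,.2228,.034,.021,.024,.026),b=(.5199,.4235,.038,.027,.030,.032),c=(.3884,-.31,.042,.034,.037,.032),d=(.464,.1192,.046,.041,.044,.032))
def fit(q,x0,R): return least_squares(lambda x:np.hypot(q[:,0]-x[0],q[:,1]-x[1])-R,x0,loss='soft_l1',f_scale=.001).x
def rel(k,f):
    o=bot.get_obs();e=np.array(o['eef_pos']);im,d,c=shot('wrist',f);P=cloud(d,c);g=POT[k]
    r=np.hypot(P[...,0]-g[0],P[...,1]-g[1]);q=P[(r<g[4]+.012)&(abs(P[...,2]-g[2])<.004)]
    pot=fit(q,g[:2],g[3])
    # held lid flange: upper face and rim, ~.075 below tcp
    r=np.hypot(P[...,0]-e[0],P[...,1]-e[1]);z=P[...,2]-e[2]
    m=(r<g[4]+.008)&(z<-.07)&(z>-.09)&(im.min(-1)>70); L=P[m]
    top=np.median(L[:,2]);edge=L[np.hypot(L[:,0]-e[0],L[:,1]-e[1])>g[4]-.005]
    F=L[abs(L[:,2]-top)<.004]
    # visible outer boundary: farthest points per angle
    a=np.arctan2(F[:,1]-e[1],F[:,0]-e[0]);rr=np.hypot(F[:,0]-e[0],F[:,1]-e[1]);b=np.round(a/.15);o2=[]
    for x in np.unique(b):
        i=np.where(b==x)[0];j=i[np.argmax(rr[i])]
        if rr[j]>g[4]-.007:o2.append(F[j])
    o2=np.array(o2);lid=fit(o2,e[:2],g[4])
    print('eef',e.round(4),'pot',pot.round(4),len(q),'lid',lid.round(4),len(o2),'top z',top.round(4),'lid-eef',(lid-e[:2]).round(4))
    print('move mm',((pot-lid)*1000).round(1),'units',((pot-lid)/.8).round(4), 'plane', np.linalg.lstsq(np.c_[F-F.mean(0)][:,:2],(F-F.mean(0))[:,2],rcond=None)[0].round(3))
if __name__=='__main__': rel(sys.argv[1],sys.argv[2])
E
python3 -m jog '[0.22,0.321,0,0,0,0,0.22,0.321,0,0,0,0,0.22,0.321,0,0,0,0,0.22,0.321,0,0,0,0,0.22,0.321,0,0,0,0,0.22,0.321,0,0,0,0,0.22,0.321,0,0,0,0,0.22,0.321,0,0,0,0,0.22,0.321,0,0,0,0,0.22,0.321,0,0,0,0]'; python3 -m jog '[0,0,0,0,0,0,0,0,0,0,0,0,0,0,0,0,0,0]' ; python3 meas.py a w2.png
```

```text
clock: 4.13
eef_pos: [0.6271, 0.1645, 0.1824]
tool_rot: [0.706, 0.708, -0.002, -0.001]
ft_force: [-0.5, 0.1, -1.2]
grip_width: 0.0133
grasp_force: 58.7
clock: 4.38
eef_pos: [0.6273, 0.1622, 0.1852]
tool_rot: [0.708, 0.707, -0.001, -0.0]
ft_force: [0.4, -0.6, -0.1]
grip_width: 0.0133
grasp_force: 58.7
eef [0.6273 0.1622 0.1852] pot [0.6297 0.2259] 1144 lid [0.6273 0.1629] 31 top z 0.1052 lid-eef [-0.0001  0.0007]
move mm [ 2.4 63.1] units [0.003  0.0788] plane [-0.016 -0.018]
```

View pics/w2.png

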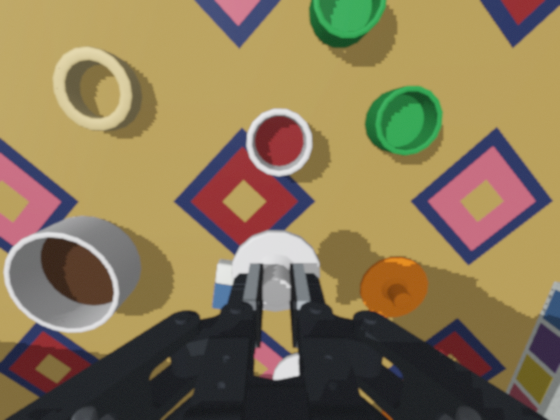

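The view shows pot a at (279,142), green pots at (404,120) and (347,10), and the held lid at (275,265). I'll move over pot a just above its rim and check from close by.

```bash
python3 -m jog '[0.0022,0.077,0,0,0,0,0.0022,0.077,0,0,0,0,0.0022,0.077,-0.04,0,0,0,0.0022,0.077,-0.062,0,0,0,0.0022,0.077,-0.062,0,0,0,0.0022,0.077,-0.062,0,0,0]' ; python3 - <<'E'
from h import *
shot('wrist','w3.png')
im,d,c=shot('side','s3.png');u,v=pix((.628,.223,.04),c)
a=im[v-50:v+50,u-65:u+65];b=cv2.imread('pics/w3.png')[150:330,160:400]
A=cv2.resize(a[:,:,::-1],(400,308),interpolation=cv2.INTER_CUBIC);B=cv2.resize(b,(400,300));cv2.imwrite('pics/m3.png',np.hstack([A[:300],B]))
E
```

```text
clock: 4.93
eef_pos: [0.6288, 0.2242, 0.135]
tool_rot: [0.707, 0.707, -0.001, -0.001]
ft_force: [0.9, -0.3, -0.4]
grip_width: 0.0129
grasp_force: 58.7
```

View pics/m3.png

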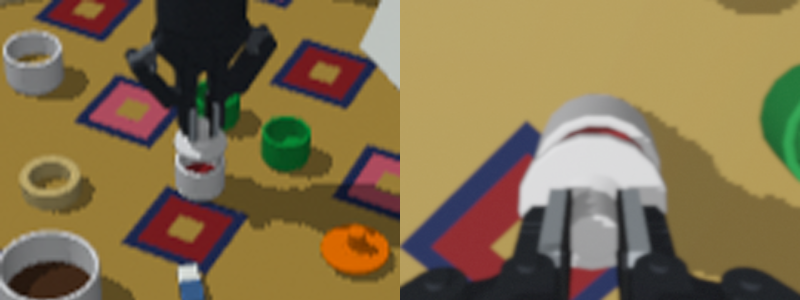

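In both crops the lid hovers centred over pot a (side crop at (200,150)). Lowering it.

```bash
python3 -m jog '[0,-0.0005,-0.007,0,0,0,0,-0.0005,-0.014,0,0,0,0,-0.0005,-0.0205,0,0,0,0,-0.0005,-0.0205,0,0,0,0,-0.0005,-0.0205,0,0,0]'
```

```text
clock: 5.45
eef_pos: [0.6296, 0.2247, 0.1193]
tool_rot: [0.707, 0.707, -0.0, -0.0]
ft_force: [0.3, -0.4, -1.2]
grip_width: 0.0129
grasp_force: 58.7
```

```bash
python3 -m jog '[0,0,-0.001,0,0,0,0,0,-0.001,0,0,0,0,0,-0.001,0,0,0]';python3 -m jog '[0,0,0,0,0,0,0,0,0,0,0,0,0,0,0,0,0,0,0,0,0.03,0,0,0,0,0,0.06,0,0,0,0,0,0.1,0,0,0,0,0,0.1,0,0,0,0,-0.06,0.1,0,0,0,0,-0.06,0.1,0,0,0]' -0.3; python3 - <<'E'
from h import *
im,d,c=shot('wrist','w4.png');P=cloud(d,c);o=bot.get_obs();print(o['eef_pos'])
r=np.hypot(P[...,0]-.629,P[...,1]-.225)
k=P[(r<.013)&(P[...,2]>.045)&(P[...,2]<.09)];print(np.percentile(k[:,2],[50,90,99]),(k.min(0)+k.max(0))/2)
f=P[(r<.03)&(abs(P[...,2]-.039)<.005)];print((f.min(0)+f.max(0))/2,np.ptp(f,0))
A=f-f.mean(0);print(np.linalg.lstsq(A[:,:2],A[:,2],rcond=None)[0])
E
```

```text
clock: 5.7
eef_pos: [0.6298, 0.2248, 0.1189]
tool_rot: [0.707, 0.707, 0.0, 0.0]
ft_force: [0.4, 0.9, 0.8]
grip_width: 0.0133
grasp_force: 58.8
clock: 6.45
eef_pos: [0.6301, 0.1732, 0.1997]
tool_rot: [0.708, 0.706, -0.0, 0.001]
ft_force: [-0.1, -0.8, -0.4]
grip_width: 0.0296
grasp_force: 0.0
[0.6298496  0.17322092 0.19912261]
[0.05828432 0.05915907 0.05994812] [0.63001395 0.22556096 0.05273854]
[0.62974834 0.22541053 0.03942892] [0.04735939 0.04722301 0.00816648]
[-0.00152491  0.00281427]
```

Lid a is seated: knob top at 0.059 m (34 + 25 mm), flange flat. Next is lid b.

```bash
cat > lid.py <<'E'
import sys
from h import *
x,y,R=map(float,sys.argv[1:4]);im,d,c=shot('wrist','l%s.png'%sys.argv[4]);e=np.array(bot.get_obs()['eef_pos']);P=cloud(d,c)
r=np.hypot(P[...,0]-x,P[...,1]-y)
k=P[(r<.02)&(P[...,2]>.029)&(P[...,2]<.036)];f=P[(r<R+.006)&(P[...,2]>.007)&(P[...,2]<.017)]
kc=(k.min(0)+k.max(0))/2;fc=(f.min(0)+f.max(0))/2
print('eef',e.round(4),'knob',len(k),kc.round(4),'flange',fc.round(4),np.ptp(f,0).round(3))
t=kc[:2]-[0,.002];D=np.r_[t,.0915]-e;print('target',t,'units',(D/.8).round(4))
E
python3 -m jog '[0.028,-0.225,-0.03,0,0,0,0.028,-0.225,-0.0675,0,0,0,0.028,-0.225,-0.0675,0,0,0,0.028,-0.225,-0.0675,0,0,0,0.028,-0.225,-0.0675,0,0,0,0.028,-0.225,-0.0675,0,0,0,0.028,-0.225,-0.0675,0,0,0,0.028,-0.225,-0.0675,0,0,0]' -0.15;python3 lid.py .6535 -.005 .03 b
```

```text
clock: 7.17
eef_pos: [0.6523, -0.0025, 0.1447]
tool_rot: [0.707, 0.707, 0.0, -0.0]
ft_force: [1.1, 0.4, 0.4]
grip_width: 0.0362
grasp_force: 0.0
eef [ 0.6525 -0.0019  0.1451] knob 436 [ 0.654  -0.0021  0.0309] flange [ 0.6539 -0.0021  0.012 ] [0.059 0.06  0.01 ]
target [ 0.65403939 -0.00408953] units [ 0.002  -0.0028 -0.067 ]
```

```bash
python3 -m jog '[0.001,-0.0035,-0.035,0,0,0,0.001,-0.0035,-0.067,0,0,0,0.001,-0.0035,-0.067,0,0,0,0.001,-0.0035,-0.067,0,0,0]' && python3 -m jog '[0,0,0,0,0,0,0,0,0,0,0,0,0,0,0,0,0,0,0,0,0,0,0,0,0,0,0,0,0,0,0,0,0,0,0,0,0,0,0,0,0,0]' -1;python3 -m jog '[0,0,0.02,0,0,0,0,0,0.06,0,0,0,0,0,0.12,0,0,0,0,0,0.12,0,0,0,0,0,0.12,0,0,0]'
```

```text
clock: 7.55
eef_pos: [0.6518, -0.0043, 0.0901]
tool_rot: [0.706, 0.708, -0.001, -0.001]
ft_force: [-0.5, -0.6, -0.4]
grip_width: 0.0367
grasp_force: 0.0
clock: 8.13
eef_pos: [0.6543, -0.0055, 0.0934]
tool_rot: [0.707, 0.707, 0.002, 0.001]
ft_force: [-1.1, 1.6, 6.5]
grip_width: 0.0126
grasp_force: 58.9
clock: 8.55
eef_pos: [0.6555, -0.0063, 0.1924]
tool_rot: [0.707, 0.707, 0.003, 0.004]
ft_force: [0.2, 0.4, -1.1]
grip_width: 0.0127
grasp_force: 58.6
```

```bash
python3 -m jog '[-0.17,0.4625,0,0,0,0,-0.17,0.4625,0,0,0,0,-0.17,0.4625,0,0,0,0,-0.17,0.4625,0,0,0,0,-0.17,0.4625,0,0,0,0,-0.17,0.4625,0,0,0,0,-0.17,0.4625,0,0,0,0,-0.17,0.4625,0,0,0,0,-0.17,0.4625,0,0,0,0,-0.17,0.4625,0,0,0,0]'; python3 -m jog '[0,0,0,0,0,0,0,0,0,0,0,0,0,0,0,0,0,0,0,0,0,0,0,0]' ; python3 meas.py b w5.png
```

```text
clock: 9.38
eef_pos: [0.5141, 0.368, 0.1854]
tool_rot: [0.705, 0.709, -0.001, -0.001]
ft_force: [0.6, 0.0, -0.2]
grip_width: 0.0127
grasp_force: 58.6
clock: 9.72
eef_pos: [0.5172, 0.3625, 0.1863]
tool_rot: [0.708, 0.706, -0.001, 0.0]
ft_force: [0.3, -1.3, -0.0]
grip_width: 0.0131
grasp_force: 58.6
eef [0.5172 0.3625 0.1863] pot [0.5207 0.4269] 1532 lid [0.5176 0.365 ] 34 top z 0.1043 lid-eef [0.0003 0.0025]
move mm [ 3.1 61.9] units [0.0038 0.0774] plane [-0.007 -0.008]
```

```bash
python3 -m jog '[0.0035,0.0755,0,0,0,0,0.0035,0.0755,0,0,0,0,0.0035,0.0755,-0.03,0,0,0,0.0035,0.0755,-0.056,0,0,0,0.0035,0.0755,-0.056,0,0,0,0.0035,0.0755,-0.056,0,0,0,0.0035,0.0755,-0.056,0,0,0]' ; python3 - <<'E'
from h import *
shot('wrist','w6.png')
im,d,c=shot('scene','s6.png');u,v=pix((.52,.4235,.05),c)
a=im[v-50:v+50,u-65:u+65];b=cv2.imread('pics/w6.png')[150:330,160:400]
A=cv2.resize(a[:,:,::-1],(400,308),interpolation=cv2.INTER_CUBIC);B=cv2.resize(b,(400,300));cv2.imwrite('pics/m6.png',np.hstack([A[:300],B]))
E
```

```text
clock: 10.35
eef_pos: [0.5207, 0.4237, 0.1433]
tool_rot: [0.708, 0.707, 0.0, 0.0]
ft_force: [0.3, 0.3, -0.3]
grip_width: 0.0127
grasp_force: 58.6
```

View pics/m6.png

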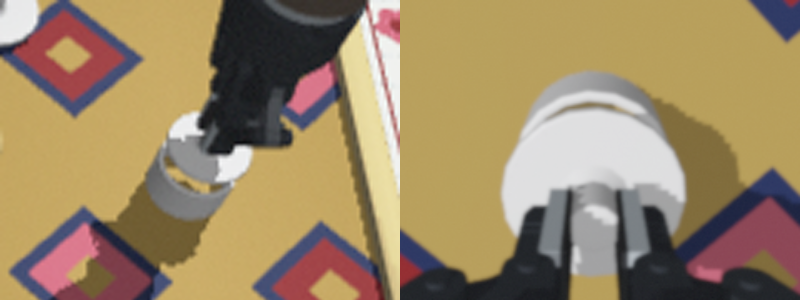

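The lid is centred over pot b in both crops (wrist crop at (595,180)). Lowering about 19 mm.

```bash
python3 -m jog '[0,0,-0.008,0,0,0,0,0,-0.016,0,0,0,0,0,-0.0235,0,0,0,0,0,-0.0235,0,0,0,0,0,-0.0235,0,0,0]'
```

```text
clock: 10.87
eef_pos: [0.52, 0.4246, 0.1244]
tool_rot: [0.707, 0.707, 0.001, 0.0]
ft_force: [-0.7, -0.2, 4.9]
grip_width: 0.0128
grasp_force: 59.1
```

```bash
cat > chk.py <<'E'
import sys
from h import *
x,y,h,R=map(float,sys.argv[1:5]);im,d,c=shot('wrist','c.png');P=cloud(d,c)
r=np.hypot(P[...,0]-x,P[...,1]-y)
k=P[(r<.013)&(P[...,2]>h+.015)&(P[...,2]<h+.05)];print('top-rim',np.percentile(k[:,2],[50,90,99])-h,(k.min(0)+k.max(0))/2)
f=P[(r<R+.006)&(abs(P[...,2]-h-.005)<.005)];print((f.min(0)+f.max(0))/2,np.ptp(f,0))
A=f-f.mean(0);print('tilt',np.linalg.lstsq(A[:,:2],A[:,2],rcond=None)[0])
E
python3 -m jog '[0,0,0,0,0,0,0,0,0,0,0,0,0,0,0,0,0,0,0,0,0.03,0,0,0,0,0,0.06,0,0,0,0,0,0.1,0,0,0,0,0,0.1,0,0,0,0,-0.06,0.1,0,0,0,0,-0.06,0.1,0,0,0]' -0.3; python3 chk.py .521 .426 .038 .03
```

```text
clock: 11.62
eef_pos: [0.5187, 0.3721, 0.2024]
tool_rot: [0.708, 0.706, -0.003, 0.001]
ft_force: [-0.3, -0.1, -1.1]
grip_width: 0.0297
grasp_force: 0.0
top-rim [0.02436728 0.02525683 0.02607602] [0.52027369 0.42717626 0.05880564]
[0.5204781  0.42732628 0.04376452] [0.05939623 0.05923252 0.0080179 ]
tilt [-0.00021509  0.00033404]
```

Lid b is seated. Next is lid c.

```bash
python3 -m jog '[-0.194,-0.105,-0.03,0,0,0,-0.194,-0.105,-0.071,0,0,0,-0.194,-0.105,-0.071,0,0,0,-0.194,-0.105,-0.071,0,0,0,-0.194,-0.105,-0.071,0,0,0,-0.194,-0.105,-0.071,0,0,0,-0.194,-0.105,-0.071,0,0,0,-0.194,-0.105,-0.071,0,0,0]' -0.15;python3 lid.py .365 .289 .037 c
```

```text
clock: 12.33
eef_pos: [0.3659, 0.2937, 0.1475]
tool_rot: [0.707, 0.707, 0.002, 0.0]
ft_force: [-0.1, 0.7, 0.4]
grip_width: 0.0366
grasp_force: 0.0
eef [0.3663 0.2939 0.1476] knob 421 [0.3654 0.2912 0.0309] flange [0.3652 0.291  0.0122] [0.074 0.073 0.009]
target [0.36541962 0.28915092] units [-0.0011 -0.0059 -0.0701]
```

```bash
python3 -m jog '[-0.0015,-0.007,-0.035,0,0,0,-0.0015,-0.007,-0.07,0,0,0,-0.0015,-0.007,-0.07,0,0,0,-0.0015,-0.007,-0.07,0,0,0]' && python3 -m jog '[0,0,0,0,0,0,0,0,0,0,0,0,0,0,0,0,0,0,0,0,0,0,0,0,0,0,0,0,0,0,0,0,0,0,0,0,0,0,0,0,0,0]' -1;python3 -m jog '[0,0,0.02,0,0,0,0,0,0.06,0,0,0,0,0,0.12,0,0,0,0,0,0.12,0,0,0,0,0,0.12,0,0,0]'
```

```text
clock: 12.72
eef_pos: [0.3636, 0.2868, 0.0901]
tool_rot: [0.707, 0.707, -0.001, -0.0]
ft_force: [0.3, -0.2, 0.6]
grip_width: 0.0363
grasp_force: 0.0
clock: 13.3
eef_pos: [0.3648, 0.2879, 0.0924]
tool_rot: [0.707, 0.707, 0.002, 0.0]
ft_force: [0.3, 0.9, 7.6]
grip_width: 0.0131
grasp_force: 59.1
clock: 13.72
eef_pos: [0.365, 0.2881, 0.1901]
tool_rot: [0.707, 0.707, 0.004, 0.0]
ft_force: [-0.2, 0.8, -1.2]
grip_width: 0.0128
grasp_force: 58.7
```

```bash
python3 -m jog '[0.03,-0.822,0,0,0,0,0.03,-0.822,0,0,0,0,0.03,-0.822,0,0,0,0,0.03,-0.822,0,0,0,0,0.03,-0.822,0,0,0,0,0.03,-0.822,0,0,0,0,0.03,-0.822,0,0,0,0,0.03,-0.822,0,0,0,0,0.03,-0.822,0,0,0,0,0.03,-0.822,0,0,0,0]'; python3 -m jog '[0,0,0,0,0,0]'
```

```text
clock: 14.55
eef_pos: [0.3769, -0.1312, 0.1853]
tool_rot: [0.707, 0.707, -0.0, -0.001]
ft_force: [0.8, -0.2, -1.0]
grip_width: 0.013
grasp_force: 58.7
clock: 14.63
eef_pos: [0.3779, -0.136, 0.1857]
tool_rot: [0.711, 0.703, -0.001, 0.001]
ft_force: [0.4, -0.2, 0.0]
grip_width: 0.013
grasp_force: 58.7
```

```bash
python3 -m jog '[0.013,-0.293,0,0,0,0,0.013,-0.293,0,0,0,0,0.013,-0.293,0,0,0,0,0.013,-0.293,0,0,0,0,0.013,-0.293,0,0,0,0,0.013,-0.293,0,0,0,0,0.013,-0.293,0,0,0,0,0.013,-0.293,0,0,0,0,0.013,-0.293,0,0,0,0,0.013,-0.293,0,0,0,0]'; python3 meas.py c w7.png
```

```text
clock: 15.47
eef_pos: [0.3885, -0.3622, 0.1857]
tool_rot: [0.707, 0.708, 0.0, -0.001]
ft_force: [0.7, 0.1, -0.1]
grip_width: 0.0128
grasp_force: 58.7
eef [ 0.3885 -0.3622  0.1857] pot [ 0.3887 -0.3078] 1748 lid [ 0.3887 -0.3592] 35 top z 0.1047 lid-eef [0.0002 0.003 ]
move mm [ 0.  51.3] units [0.     0.0642] plane [-0.005 -0.003]
```

```bash
python3 -m jog '[0,0.0625,0,0,0,0,0,0.0625,0,0,0,0,0,0.0625,-0.03,0,0,0,0,0.0625,-0.047,0,0,0,0,0.0625,-0.047,0,0,0,0,0.0625,-0.047,0,0,0,0,0.0625,-0.047,0,0,0]' ; python3 - <<'E'
from h import *
shot('wrist','w8.png')
im,d,c=shot('side','s8.png');u,v=pix((.388,-.31,.05),c);v=min(v,369)
a=im[v-50:v+50,u-65:u+65];b=cv2.imread('pics/w8.png')[150:330,160:400]
A=cv2.resize(a[:,:,::-1],(400,308),interpolation=cv2.INTER_CUBIC);B=cv2.resize(b,(400,300));cv2.imwrite('pics/m8.png',np.hstack([A[:300],B]))
E
```

```text
clock: 16.1
eef_pos: [0.3895, -0.3137, 0.15]
tool_rot: [0.707, 0.707, 0.0, 0.001]
ft_force: [0.1, -1.0, -0.1]
grip_width: 0.0127
grasp_force: 58.7
```

View pics/m8.png

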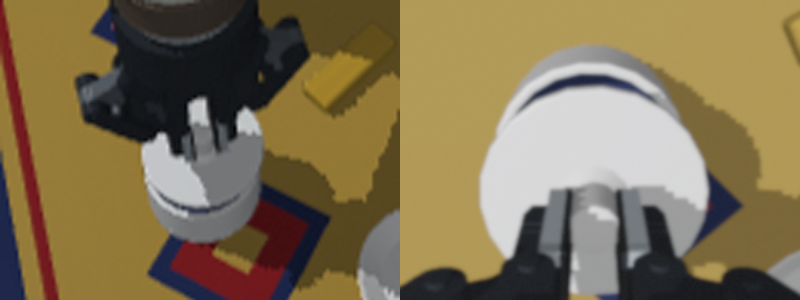

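The lid hovers over pot c, centred in x (wrist crop at (595,180)). I'll add 1 mm in y and lower.

```bash
python3 -m jog '[0,0.0013,-0.009,0,0,0,0,0.0013,-0.018,0,0,0,0,0.0013,-0.0265,0,0,0,0,0.0013,-0.0265,0,0,0,0,0.0013,-0.0265,0,0,0]'
```

```text
clock: 16.62
eef_pos: [0.3885, -0.3126, 0.1271]
tool_rot: [0.707, 0.707, -0.0, -0.001]
ft_force: [0.1, 0.2, -1.0]
grip_width: 0.0131
grasp_force: 65.2
```

```bash
python3 -m jog '[0,0,-0.0015,0,0,0,0,0,-0.0015,0,0,0,0,0,-0.0015,0,0,0]';python3 -m jog '[0,0,0,0,0,0,0,0,0,0,0,0,0,0,0,0,0,0,0,0,0.03,0,0,0,0,0,0.06,0,0,0,0,0,0.1,0,0,0,0,0,0.1,0,0,0,0,-0.06,0.1,0,0,0,0,-0.06,0.1,0,0,0]' -0.3; python3 chk.py .3885 -.308 .042 .037
```

```text
clock: 16.87
eef_pos: [0.389, -0.313, 0.1267]
tool_rot: [0.707, 0.707, 0.0, -0.0]
ft_force: [-0.2, 0.2, -1.0]
grip_width: 0.013
grasp_force: 65.2
clock: 17.62
eef_pos: [0.3898, -0.3648, 0.2078]
tool_rot: [0.708, 0.707, -0.001, 0.003]
ft_force: [0.3, -0.7, 0.4]
grip_width: 0.0298
grasp_force: 0.0
top-rim [0.0242045  0.02522842 0.0257613 ] [ 0.3893902  -0.30987476  0.06268577]
[ 0.38926143 -0.30943095  0.04676672] [0.07280653 0.07356655 0.00946361]
tilt [ 8.07181392e-04 -8.17174856e-05]
```

Lid c is seated. Last is lid d.

```bash
python3 -m jog '[0.288,0.174,-0.03,0,0,0,0.288,0.174,-0.075,0,0,0,0.288,0.174,-0.075,0,0,0,0.288,0.174,-0.075,0,0,0,0.288,0.174,-0.075,0,0,0,0.288,0.174,-0.075,0,0,0,0.288,0.174,-0.075,0,0,0,0.288,0.174,-0.075,0,0,0,0.288,0.174,-0.075,0,0,0,0.288,0.174,-0.075,0,0,0]' -0.15;python3 lid.py .6215 -.221 .044 d
```

```text
clock: 18.5
eef_pos: [0.6186, -0.2214, 0.1461]
tool_rot: [0.707, 0.707, -0.001, -0.001]
ft_force: [-0.7, -0.8, -0.0]
grip_width: 0.0362
grasp_force: 0.0
eef [ 0.6184 -0.2221  0.1466] knob 436 [ 0.6211 -0.221   0.0312] flange [ 0.6213 -0.2213  0.0119] [0.088 0.088 0.01 ]
target [ 0.62108311 -0.22301306] units [ 0.0034 -0.0012 -0.0689]
```

```bash
python3 -m jog '[0.003,-0.0012,-0.035,0,0,0,0.003,-0.0012,-0.069,0,0,0,0.003,-0.0012,-0.069,0,0,0,0.003,-0.0012,-0.069,0,0,0]' && python3 -m jog '[0,0,0,0,0,0,0,0,0,0,0,0,0,0,0,0,0,0,0,0,0,0,0,0,0,0,0,0,0,0,0,0,0,0,0,0,0,0,0,0,0,0]' -1;python3 -m jog '[0,0,0.02,0,0,0,0,0,0.06,0,0,0,0,0,0.12,0,0,0,0,0,0.12,0,0,0,0,0,0.12,0,0,0]'
```

```text
clock: 18.88
eef_pos: [0.6194, -0.2233, 0.0905]
tool_rot: [0.708, 0.706, -0.001, -0.002]
ft_force: [0.5, -0.2, -0.3]
grip_width: 0.0362
grasp_force: 0.0
clock: 19.47
eef_pos: [0.6226, -0.2236, 0.0941]
tool_rot: [0.707, 0.707, 0.0, 0.002]
ft_force: [-1.6, -1.6, 8.2]
grip_width: 0.0129
grasp_force: 58.9
clock: 19.88
eef_pos: [0.6243, -0.2234, 0.1929]
tool_rot: [0.707, 0.707, 0.002, 0.005]
ft_force: [-0.9, -0.0, -1.7]
grip_width: 0.013
grasp_force: 58.7
```

```bash
python3 -m jog '[-0.2,0.3475,0,0,0,0,-0.2,0.3475,0,0,0,0,-0.2,0.3475,0,0,0,0,-0.2,0.3475,0,0,0,0,-0.2,0.3475,0,0,0,0,-0.2,0.3475,0,0,0,0,-0.2,0.3475,0,0,0,0,-0.2,0.3475,0,0,0,0,-0.2,0.3475,0,0,0,0,-0.2,0.3475,0,0,0,0]'; python3 -m jog '[0,0,0,0,0,0,0,0,0,0,0,0,0,0,0,0,0,0]' ; python3 meas.py d w9.png
```

```text
clock: 20.72
eef_pos: [0.4602, 0.0565, 0.1865]
tool_rot: [0.706, 0.708, -0.001, -0.001]
ft_force: [0.6, -0.4, -1.5]
grip_width: 0.0128
grasp_force: 58.8
clock: 20.97
eef_pos: [0.4623, 0.0543, 0.1872]
tool_rot: [0.708, 0.706, -0.0, -0.0]
ft_force: [-0.7, -0.2, -0.8]
grip_width: 0.0124
grasp_force: 58.8
eef [0.4623 0.0543 0.1872] pot [0.4646 0.1218] 2298 lid [0.4627 0.0568] 37 top z 0.1046 lid-eef [0.0004 0.0025]
move mm [ 1.9 65. ] units [0.0024 0.0812] plane [-0.003 -0.   ]
```

```bash
python3 -m jog '[0.0024,0.0795,0,0,0,0,0.0024,0.0795,0,0,0,0,0.0024,0.0795,-0.02,0,0,0,0.0024,0.0795,-0.04,0,0,0,0.0024,0.0795,-0.04,0,0,0,0.0024,0.0795,-0.04,0,0,0,0.0024,0.0795,-0.04,0,0,0]' ; python3 - <<'E'
from h import *
shot('wrist','w10.png')
im,d,c=shot('side','s10.png');u,v=pix((.464,.119,.05),c)
a=im[v-50:v+50,u-65:u+65];b=cv2.imread('pics/w10.png')[150:330,160:400]
A=cv2.resize(a[:,:,::-1],(400,308),interpolation=cv2.INTER_CUBIC);B=cv2.resize(b,(400,300));cv2.imwrite('pics/m10.png',np.hstack([A[:300],B]))
E
```

```text
clock: 21.6
eef_pos: [0.4642, 0.1184, 0.1559]
tool_rot: [0.708, 0.707, 0.0, 0.0]
ft_force: [-0.5, -0.3, -1.5]
grip_width: 0.0129
grasp_force: 58.8
```

View pics/m10.png

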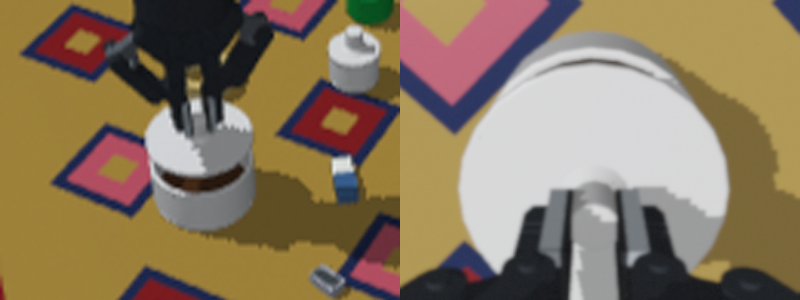

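Lid d is centred over pot d in both crops (side crop at (200,150)). Pot a's lid, upper right, is seated. Lowering about 23 mm.

```bash
python3 -m jog '[0,0,-0.009,0,0,0,0,0,-0.018,0,0,0,0,0,-0.028,0,0,0,0,0,-0.028,0,0,0,0,0,-0.028,0,0,0]'
```

```text
clock: 22.12
eef_pos: [0.463, 0.1187, 0.1322]
tool_rot: [0.707, 0.707, -0.001, -0.001]
ft_force: [-0.6, 0.1, -0.7]
grip_width: 0.0128
grasp_force: 67.0
```

```bash
python3 -m jog '[0,0,-0.0015,0,0,0,0,0,-0.0015,0,0,0,0,0,-0.0015,0,0,0]';python3 -m jog '[0,0,0,0,0,0,0,0,0,0,0,0,0,0,0,0,0,0,0,0,0.03,0,0,0,0,0,0.06,0,0,0,0,0,0.1,0,0,0,0,0,0.1,0,0,0,0,-0.1,0.18,0,0,0,0,-0.1,0.18,0,0,0]' -0.3;python3 -m jog '[0,-0.05,0.05,0,0,0,0,-0.05,0.05,0,0,0,0,-0.05,0.05,0,0,0,0,-0.05,0.05,0,0,0]'; python3 chk.py .464 .121 .046 .044; python3 - <<'E'
from h import *
G=dict(a=(.6284,.2228,.034),b=(.5199,.4235,.038),c=(.3884,-.31,.042),d=(.464,.1192,.046))
for n in ['scene','side']:
    im,d,c=shot(n,n+'9.png');P=cloud(d,c)
    for k,g in G.items():
        r=np.hypot(P[...,0]-g[0],P[...,1]-g[1])
        q=P[(r<.02)&(P[...,2]>g[2]+.014)&(P[...,2]<g[2]+.05)];print(n,k,len(q),q.mean(0).round(4),(np.percentile(q[:,2],95)-g[2]).round(4))
    for l in ['saucer_center','ink_bottle_center']:
        for r in bot.tip_of(l,n): print(l,round(r['confidence'],2),w(r['at'],c).round(3))
E
```

```text
clock: 22.37
eef_pos: [0.4637, 0.1189, 0.132]
tool_rot: [0.707, 0.707, 0.0, 0.0]
ft_force: [0.2, 0.6, -1.0]
grip_width: 0.0126
grasp_force: 67.0
clock: 23.12
eef_pos: [0.4629, 0.0542, 0.2639]
tool_rot: [0.706, 0.709, -0.001, -0.001]
ft_force: [0.1, -0.4, 0.1]
grip_width: 0.03
grasp_force: 0.0
clock: 23.45
eef_pos: [0.464, 0.0134, 0.3043]
tool_rot: [0.708, 0.707, 0.001, 0.0]
ft_force: [0.0, 1.7, -2.2]
grip_width: 0.03
grasp_force: 0.0
top-rim [0.0242937  0.02525355 0.02600056] [0.46419035 0.12179313 0.06675995]
[0.46430268 0.12195913 0.05170271] [0.08787416 0.08749703 0.00828077]
tilt [0.00031523 0.00138291]
scene a 55 [0.6311 0.2235 0.057 ] 0.0268
scene b 53 [0.522  0.4243 0.0611] 0.0273
scene c 45 [ 0.3923 -0.3099  0.0639] 0.027
scene d 48 [0.4665 0.12   0.0689] 0.0277
saucer_center 0.72 [ 0.502 -0.409  0.008]
ink_bottle_center 0.69 [ 0.584 -0.103  0.025]
side a 29 [0.6265 0.2191 0.0555] 0.0253<stdin>:7: RuntimeWarning: Mean of empty slice.
  ret = um.true_divide(
Traceback (most recent call last):
IndexError: index -1 is out of bounds for axis 0 with size 0
```

View pics/scene9.png

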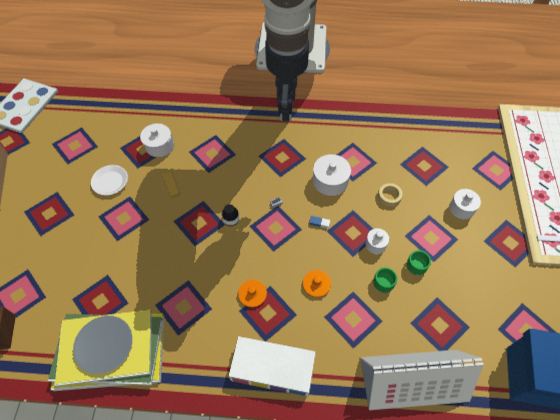

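All four lids sit flat on their pots: c (157,140), d (332,174), b (466,204) and a (377,240). The saucer and bottle have not moved, and the gripper is clear (pot b was merely hidden from the side camera).

```bash
python3 -c "
from workcell import bot
print(bot.job_done())"
```

```text
the job is handed in; nothing more can be done
None
```

All four lids are seated flat on their own pots, the saucer and ink bottle are where they stood, and the job was handed in at about 23.5 s; `job_done()` gave no verdict.

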